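# Shim up the precision vice with a wedge behind a closed backstop

### The job

Shim up the small precision vice that lies on its two-bar fixture: first swing the hinged backstop flap shut, so that its tab drops behind the rim of the post opposite its hinge. Then take the steel wedge by its upright grip, slide it lengthwise, flat on the worktop, nose first under the overhanging end of the vice, and push until that end just lifts off the front bar, a gap of about 3 mm. Finish holding the wedge there by its grip, with only the wedge lifting the vice, and leave everything else alone.

Things in the scene. Friction and masses are not known exactly. Their poses are not given: they have to be found in the camera images.
- fixture: Fixed fixture, grey plate 124 x 100 x 6 mm. Origin at worktop height, mid-width; x runs along the vice from its overhanging end to the flap, y across, z up. Two steel cross bars carry the vice, tops 18 mm up: front bar x = -54 to -46 mm, rear bar x = 2 to 10. Low guides beside the vice at the rear bar. At x = 56 stand a hinge post (y = +38) and a rim post (y = -33, 44 mm high).
- flap (a joint): Steel flap, strap 84 x 18 mm, hinged along fixture x. 0 = shut: level across the end of the fixture, top 53 mm up, tab behind the rim post, stop plate behind the vice. About 1.8 rad = open: upright, leaning to fixture +y, tab end some 130 mm up; swings to -y to shut. Friction holds it open; pushed 25 degrees past upright it falls shut, else press it down lightly.
- flap_hinge (a point): Point on the flap's hinge line, 48 mm above the worktop, at x = 56, y = 38 mm of the fixture.
- flap_push (a point): Point on the outer face of the flap strap (the top face when shut), 60 mm from the hinge line, mid-width.
- front_bar: The front cross bar of the fixture (origin is the fixture's origin; the bar itself lies at x = -54 to -46 mm, top at 18 mm).
- vice: Small steel toolmaker's vice 137 x 50 x 44 mm, about 0.8 kg, loose on the two bars. Origin under it; its own +y runs along its length to the knurled screw at the flap end; its -y end is the solid jaw, which overhangs the front bar by about 40 mm. Flat underside 44 mm wide.
- vice_edge (a point): Middle of the lower edge of the vice's overhanging end (68 mm from the vice's origin along its -y). 18 mm above the worktop while the vice lies on both bars; about 21 mm wanted at the end (the vice tips about the rear bar). The vice may slide a few mm towards the flap when pushed.
- wedge: Loose steel wedge 112 mm long, 30 wide, 0.22 kg, flat on the worktop. Origin under its middle; x points to the nose (at x = +56 mm), z up. Top 13.5 mm high at the nose, rising 1 in 4 to 29 mm at x = -6; behind that a 12 mm high foot with the grip. An edge 18 mm high is touched 18 mm behind the nose and is 3 mm up when 30 mm of wedge is under it.
- wedge_grip (a point): Grasp point: centre of the wedge's upright grip, a post 24 mm along the wedge, 16 mm across, from 12 to 70 mm above the worktop; this point is 48 mm up and 90 mm behind the nose. Axes as the wedge.
- vice_rear (a point): Middle of the lower edge of the vice base at the screw end, 46 mm from the origin along its +y; it stays on the rear bar, about 18 mm above the worktop.
- loupe: Bystander: black eye loupe, 38 mm, standing at the back.
- hex_key: Bystander: hex key 31 x 83 mm lying near the front of the worktop.
- micrometer: Bystander: outside micrometer 53 x 122 mm lying at the left.
Mind the look-alikes: they are no part of the job. Of the things that look like the vice, the larger one is meant.

How it is judged:
On the way:
1. the flap is shut, tab behind the rim, while the vice still lies on both bars (value of joint flap below 0.05 rad and z of vice_edge in the frame of fixture below 0.0187 m), for 0.2 s.
At the end, for the whole second after the job is handed in: Flap shut (<0.05 rad); vice edge raised 1 to 5 mm, off the front bar, borne by the wedge, still on the rear bar (8 mm sideways, edge 15 mm); wedge gripped with >2 N, flat (3.5 mm, 0.07 rad), in line within 0.25 rad; robot not touching the vice; all at rest (value of joint flap below 0.05 rad and z of vice_edge in the frame of fixture between 0.019 and 0.023 m and contact force between vice and front_bar below 0.1 N and contact force between vice and wedge above 1 N and contact force between the fingers and wedge above 2 N and contact force between each of the arm, the fingers and vice below 0.3 N and height (world z) of wedge_grip below 0.0515 m and angle between wedge's own z axis and vertical below 0.07 rad and angle between the x axis of wedge and the y axis of vice, either way round below 0.25 rad and angle between vice's own z axis and vertical below 0.09 rad and z of vice_rear in the frame of fixture below 0.0205 m and y of vice_rear in the frame of fixture between -0.008 and 0.008 m and y of vice_edge in the frame of fixture between -0.015 and 0.015 m and linear speed of each of vice, wedge below 0.01 m/s); the arm keeps its last pose, push and grip.
It fails at once if the vice is lifted before the flap is shut (value of joint flap above 0.15 rad and z of vice_edge in the frame of fixture above 0.0205 m).
It fails at once if the vice is tipped or lifted far off the bars (angle between vice's own z axis and vertical above 0.2 rad or z of vice_edge in the frame of fixture above 0.03 m).
It fails at once if a bystander is moved by more than 3 cm (distance of any of loupe, hex_key, micrometer from where it was at the start of the episode above 0.03 m).
It also fails if it takes over 54 s, if anything falls off the work surface, if the arm or the gripper's body presses on something with over 40 N, if the wrist force passes 120 N, or if a joint passes its speed limit or range.

### The arm

A 7-joint arm with a two-finger parallel gripper is mounted at the origin on a cart in front of the work surface, level with it; the furniture and walls round the work are solid. World frame = base frame: x ahead of the robot, y to its left, z up, the work surface at z = 0. Lengths are in m, angles in rad, forces in N, time in s.
With the tool pointing down it reaches from about 0.425 to 0.925 m from the base axis. Payload 6.8 kg.
Tool frame: the origin (TCP) lies at the very end of the fingers, on their centre line; the grasp point (between the pads) lies 19 mm behind it; z points along the fingers, y is the line along which they close (so a half turn about z gives the same grasp; the last joint's range is limited). The gripper opens to 85 mm and grips with 20 to 120 N. Pads are 22 mm wide; open, the fingers measure 114 mm over their backs; the gripper's body (76 mm by 85 mm) begins 54 mm behind the grasp point. The pads swing forward as they close: fully open they stand 13 mm farther back than shut.
Start: joints at [-1.209, 0.477, 0.022, 1.555, -0.011, 1.109, -0.083], TCP at [0.306, 0.602, 0.231] pointing down, gripper open.
Joint ranges: [-2.96, 2.96], [-0.34, 2.1], [-1.41, 1.46], [0.24, 2.44], [-1.37, 4.51], [0.17, 1.92], [-2.96, 2.96]. Speed limits (rad/s): [2.39, 2.39, 3.14, 3.14, 3.14, 3.14, 3.14].

### API

Orientations are given as a unit quaternion [w, x, y, z].
In Python, from station import bot gives the robot as it stands.
- The arm moves only by the tool jog_arm, never from a script. Its argument "motion" is a list of rows, each a list of 7 numbers: the turn, a rotation vector about the tool's x, y, z in rad, then the shift along the tool's x, y, z in mm, then the finger opening in mm, from 0 to 85.4. A call has 1 to 10 rows; each row is the pose to reach, as a shift and turn from the pose commanded when the call began, along the tool's axes at that moment; what a row does not reach only later rows make up. A row lasts 1/8 s, in which the tool goes at most 62.5 mm and 10.7 degrees, less where a joint would pass 70% of its speed; a pose out of reach is approached as far as the arm can. A call with a gripper value outside its range is refused whole. The fingers move at their own pace and stop on an object; "grip_force" is the grip in N (left out, the last holds). Time passes only in rows, so rows that repeat a pose let the fingers close. It gives the time, the measured TCP pose, the force, the opening and the grip force at its end, in the units of the state.
- bot.get_obs(): the state, without advancing time (a new reading comes with each control period).
- bot.read_camera(name): name is "scene" or "top" or "wrist"; returns a dict with "pixels" (384x512x3 uint8, red, green, blue), "camera_matrix" (3x3 intrinsics, pixels), "T" (4x4, takes a point from camera to world coordinates); the wrist camera has in their place "tool_from_camera" (4x4, takes a point from camera to tool coordinates, whose origin is the TCP and whose axes are the flange's). Camera axes: x right, y down, z forward; pixel columns grow to the right and rows downward; lengths in m; the calibration is good to about 2 mm. A picture is of the moment at which its call begins: read the wrist's pose just before it. There is no depth.
- bot.hand_in(): hands the job in; it is judged then, once.
Trained networks look in a picture, given as the dict that the camera call returned (one of the last four; its "shot" number tells which), for a name from the list of things; names that differ only in an ending like _2 or _b are one class to them, and where a whole thing is asked for, a point or a joint stands for the part that bears it (a point fixed in the world has none). Each returns a list of dicts, best first, with "score" (0 to 1); they miss things now and then, are a little off and sometimes report something else, mostly with a low value. They report only what shows in the picture. A call takes as long as a camera call. They do not tell look-alikes from the thing itself.
- bot.spot_in(thing, picture): "xy" ([column, row] in pixels, amid what is visible of it).
- bot.tip_of(thing, picture): "xy" ([column, row] in pixels: a listed point, or the origin of a listed thing).
The state is a dict: "t": time; "q": joint angles; "joint_vel": joint speeds; "joint_torque": joint torques, N m; "eef_pos": TCP position; "tool_rot": TCP orientation; "contact_force": force on the tool from outside, world axes, zero at the start; "torque": the same for the moment, N m; "gripper_width": opening from 0.0 (shut) to 1.0 (fully open); "grasp_force": force on a finger pad.
Only numpy, scipy, OpenCV 4.12 (cv2) and the standard library are available. Lean on these libraries where they do the work, as an engineer would, in place of code of your own. Each camera call takes 0.05 s, during which the arm holds its last target. There are 200 camera calls.

## Working session

There is one attempt and no reset: what is moved stays moved. The work goes in short steps, Python scripts to look and compute and a tool call to move; the robot and the scene stay as the last step left them, time stands still between calls to the robot, and variables do not carry over. Pictures are saved under pics/ and viewed, at most 10 in all, crops included, and the job is handed in when it is done.

Besides the shell and the picture viewer there is one more tool, called after "Call:" by a JSON object that holds its "api" and its "payload", one argument or row to a line. jog_arm: Moves the arm, as the interface text tells. Its arguments: {"type":"object","properties":{"motion":{"type":"array"},"grip_force":{"type":"number"}},"required":["motion"]}

```bash
mkdir -p pics; cat > h.py <<'E'
import numpy as np, cv2
from station import bot
from scipy.spatial.transform import Rotation as R
def ray(p,xy):
    K=p["camera_matrix"];T=np.array(p["T"]);d=T[:3,:3]@np.linalg.solve(K,[xy[0],xy[1],1.]);return T[:3,3],d
def atz(p,xy,z):
    o,d=ray(p,xy);return o+d*(z-o[2])/d[2]
def proj(p,X):
    T=np.array(p["T"]);c=T[:3,:3].T@(np.array(X)-T[:3,3]);u=np.array(p["camera_matrix"])@c;return u[:2]/u[2]
def tri(pr):
    A=np.zeros((3,3));b=np.zeros(3)
    for p,xy in pr:
        o,d=ray(p,xy);d=d/np.linalg.norm(d);M=np.eye(3)-np.outer(d,d);A+=M;b+=M@o
    return np.linalg.solve(A,b)
def Rt(o): q=o["tool_rot"];return R.from_quat([q[1],q[2],q[3],q[0]])
def wrist():
    o=bot.get_obs();p=bot.read_camera("wrist");T=np.eye(4);T[:3,:3]=Rt(o).as_matrix();T[:3,3]=o["eef_pos"];p2=dict(p);p2["T"]=T@np.array(p["tool_from_camera"]);return p,p2
def save(p,n): cv2.imwrite("pics/"+n,np.array(p["pixels"])[:,:,::-1])
E
python3 - <<'E'
from h import *
np.set_printoptions(precision=3,suppress=True)
o=bot.get_obs();print(o["tool_rot"],o["eef_pos"],o["gripper_width"])
ps={}
for c in("scene","top"):
    p=bot.read_camera(c);ps[c]=p;save(p,c+"0.png")
    for n in("fixture","flap","flap_hinge","flap_push","vice","vice_edge","vice_rear","wedge","wedge_grip"):
        print(c,n,[(np.round(d["xy"]).tolist(),round(d["score"],2)) for d in bot.tip_of(n,p)[:3]])
img=np.hstack([ps[c]["pixels"] for c in ps])[:,:,::-1]
E
```

```text
[-0.     0.233  0.973 -0.001] [0.305 0.601 0.23 ] 1.0021437545515552
scene fixture [([198.0, 202.0], 0.76)]Traceback (most recent call last):
  File "<stdin>", line 8, in <module>
ValueError: it knows: fixture, flap_hinge, flap_push, front_bar, hex_key, loupe, micrometer, vice, vice_edge, vice_rear, wedge, wedge_grip
```

View pics/scene0.png

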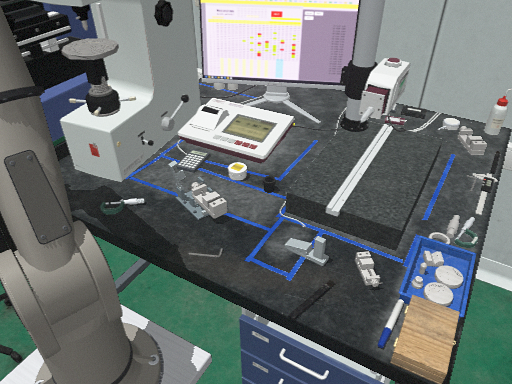

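The scene picture shows the fixture with a vice on it at (205,200), the wedge at (308,248) and look-alike vices at (368,268) and (470,142).

```bash
python3 - <<'E'
from h import *
np.set_printoptions(precision=3,suppress=True)
ps={c:bot.read_camera(c) for c in("scene","top")}
save(ps["top"],"top0.png")
Z=dict(fixture=0,flap_hinge=.048,flap_push=.1,vice=.018,vice_edge=.018,vice_rear=.018,wedge=0,wedge_grip=.048,hex_key=0,micrometer=0,loupe=0)
for n in Z:
    r={c:bot.tip_of(n,ps[c]) for c in ps}
    for c in ps: print(c,n,[(np.round(d["xy"]).tolist(),round(d["score"],2),atz(ps[c],d["xy"],Z[n])[:2].round(3).tolist()) for d in r[c][:3]])
    if all(r.values()): print("   tri",tri([(ps[c],r[c][0]["xy"]) for c in ps]))
E
```

```text
scene fixture [([202.0, 203.0], 0.72, [0.535, 0.145])]
top fixture [([197.0, 202.0], 0.68, [0.54, 0.146])]
   tri [ 0.539  0.147 -0.004]
scene flap_hinge [([179.0, 187.0], 0.61, [0.512, 0.206])]
top flap_hinge [([175.0, 206.0], 0.58, [0.529, 0.2])]
   tri [0.525 0.208 0.039]
scene flap_push [([172.0, 169.0], 0.64, [0.519, 0.228])]
top flap_push [([167.0, 217.0], 0.43, [0.499, 0.212])]
   tri [0.499 0.209 0.119]
scene vice [([369.0, 272.0], 0.89, [0.504, -0.365]), ([204.0, 202.0], 0.79, [0.521, 0.127])]
top vice [([208.0, 207.0], 0.89, [0.525, 0.115]), ([380.0, 208.0], 0.62, [0.506, -0.359])]
   tri [ 0.539 -0.121 -0.009]
scene vice_edge [([224.0, 218.0], 0.77, [0.494, 0.042]), ([360.0, 259.0], 0.68, [0.534, -0.333])]
top vice_edge [([368.0, 194.0], 0.65, [0.548, -0.33]), ([233.0, 216.0], 0.61, [0.496, 0.046])]
   tri [ 0.432 -0.169  0.226]
scene vice_rear [([198.0, 195.0], 0.83, [0.539, 0.162]), ([370.0, 288.0], 0.62, [0.459, -0.385])]
top vice_rear [([387.0, 216.0], 0.64, [0.485, -0.379]), ([194.0, 200.0], 0.63, [0.546, 0.154])]
   tri [ 0.372 -0.168  0.331]
scene wedge [([305.0, 256.0], 0.75, [0.494, -0.206])]
top wedge [([324.0, 212.0], 0.96, [0.503, -0.208])]
   tri [ 0.501 -0.206 -0.005]
scene wedge_grip [([317.0, 246.0], 0.71, [0.495, -0.233])]
top wedge_grip [([337.0, 211.0], 0.84, [0.502, -0.234])]
   tri [ 0.501 -0.233  0.042]
scene hex_key [([206.0, 250.0], 0.62, [0.384, 0.022])]
top hex_key []
scene micrometer [([122.0, 205.0], 0.52, [0.408, 0.338])]
top micrometer []
scene loupe [([270.0, 187.0], 0.62, [0.703, 0.012])]
top loupe [([243.0, 147.0], 0.58, [0.693, 0.014])]
   tri [0.694 0.01  0.006]
```

View pics/top0.png

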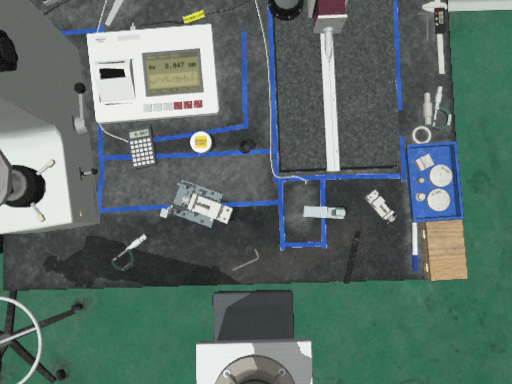

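Candidates for the vice are the one on the fixture at top (208,207) and the smaller loose one at (380,208). I choose the fixture one. The tool's x axis already runs nearly along fixture +y. I'll move to the hinge side and take a close look there.

Call:
{"api": "jog_arm", "payload": {
  "motion": [
    [0,0,0,-35,-50,0,0],
    [0,0,0,-70,-100,0,0],
    [0,0,0,-105,-150,0,0],
    [0,0,0,-140,-200,0,0],
    [0,0,0,-185,-212,0,0],
    [0,0,0,-230,-225,0,0],
    [0,0,0,-275,-238,0,0],
    [0,0,0,-300,-248,0,0],
    [0,0,0,-300,-248,0,0],
    [0,0,0,-300,-248,0,0]
  ]
}}

```text
t: 2.55
eef_pos: [0.4602, 0.2458, 0.2313]
tool_rot: [-0.0, 0.232, 0.973, 0.0]
contact_force: [-0.1, -0.0, 0.7]
gripper_width: 0.001
grasp_force: 0.0
```

```bash
cat > look.py <<'E'
from h import *
import sys
np.set_printoptions(precision=3,suppress=True)
o=bot.get_obs();print("t",o["t"],o["eef_pos"],o["tool_rot"],o["contact_force"])
p,p2=wrist();s=bot.read_camera("scene");t=bot.read_camera("top")
save(p,sys.argv[1])
for n in sys.argv[2:]:
    L=[]
    for c,a,b in(("w",p,p2),("s",s,s),("t",t,t)):
        r=bot.tip_of(n,a)[:2]
        for d in r: print(c,n,np.round(d["xy"]).tolist(),round(d["score"],2),*[atz(b,d["xy"],z)[:2].round(4).tolist() for z in(0.018,.048,.1)])
        r=[d for d in r if np.linalg.norm(atz(b,d["xy"],.02)[:2]-[.54,.14])<.2 or n.startswith("wedge")]
        if r: L.append((b,r[0]["xy"]))
    if len(L)>1: print("  tri",len(L),tri(L))
E
python3 look.py w1.png fixture flap_hinge flap_push vice_edge vice_rear
```

```text
t 2.55 [0.46  0.246 0.231] [-0.     0.232  0.973  0.   ] [-0.077 -0.033  0.711]
w fixture [204.0, 252.0] 0.58 [0.5246, 0.1449] [0.5141, 0.156] [0.4958, 0.1751]
s fixture [203.0, 204.0] 0.92 [0.5135, 0.1263] [0.4847, 0.1024] [0.4347, 0.0609]
t fixture [198.0, 200.0] 0.81 [0.5433, 0.1412] [0.5416, 0.1372] [0.5386, 0.1304]
t fixture [166.0, 213.0] 0.53 [0.5102, 0.2321] [0.5094, 0.2257] [0.508, 0.2146]
  tri 3 [ 0.537  0.142 -0.003]
w flap_hinge [250.0, 238.0] 0.6 [0.532, 0.1997] [0.5208, 0.2062] [0.5015, 0.2174]
s flap_hinge [176.0, 189.0] 0.69 [0.5332, 0.2366] [0.5036, 0.2083] [0.4523, 0.1594]
t flap_hinge [173.0, 206.0] 0.7 [0.5287, 0.2116] [0.5274, 0.2057] [0.5251, 0.1956]
  tri 3 [0.521 0.21  0.04 ]
w flap_push [247.0, 247.0] 0.6 [0.5405, 0.1921] [0.5287, 0.1992] [0.5081, 0.2114]
s flap_push [173.0, 172.0] 0.56 [0.5958, 0.3016] [0.5638, 0.2708] [0.5083, 0.2175]
t flap_push [230.0, 218.0] 0.37 [0.4935, 0.0541] [0.4931, 0.0525] [0.4925, 0.0498]
  tri 3 [0.489 0.148 0.12 ]
w vice_edge [122.0, 268.0] 0.66 [0.4985, 0.0512] [0.4902, 0.0702] [0.4757, 0.1031]
s vice_edge [222.0, 217.0] 0.94 [0.4943, 0.0472] [0.4662, 0.0264] [0.4175, -0.0098]
s vice_edge [359.0, 258.0] 0.82 [0.5378, -0.3288] [0.508, -0.335] [0.4564, -0.3459]
t vice_edge [230.0, 214.0] 0.96 [0.5023, 0.0542] [0.5017, 0.0526] [0.5007, 0.0498]
t vice_edge [369.0, 194.0] 0.88 [0.5467, -0.331] [0.5449, -0.3221] [0.5418, -0.3068]
  tri 3 [0.5   0.052 0.014]
w vice_rear [222.0, 260.0] 0.97 [0.5417, 0.1586] [0.5297, 0.1685] [0.509, 0.1857]
s vice_rear [368.0, 289.0] 0.86 [0.455, -0.3809] [0.4285, -0.3851] [0.3824, -0.3925]
s vice_rear [198.0, 195.0] 0.82 [0.5396, 0.1632] [0.5097, 0.1379] [0.458, 0.0939]
t vice_rear [190.0, 203.0] 0.9 [0.5362, 0.1649] [0.5347, 0.1603] [0.5321, 0.1524]
t vice_rear [385.0, 215.0] 0.69 [0.4889, -0.372] [0.4887, -0.3621] [0.4883, -0.3448]
  tri 3 [0.537 0.162 0.022]
```

View pics/w1.png

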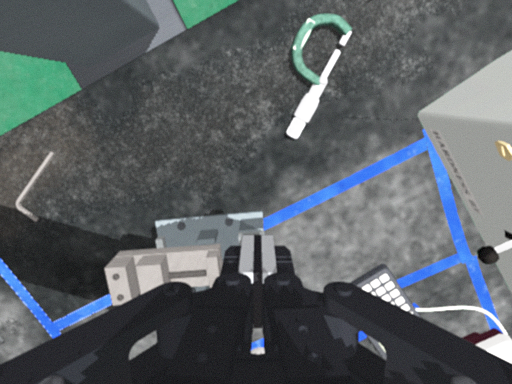

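The wrist view shows the fixture with the vice's solid jaw at (115,280), and the hinge and upright flap near (250,240), partly behind the fingers. The fingers are on the outer side of the flap. Next I lower them and push the flap over.

Call:
{"api": "jog_arm", "payload": {
  "motion": [
    [0,0,0,0,-5,45,0],
    [0,0,0,0,-10,90,0],
    [0,0,0,-10,-10,136,0],
    [0,0,0,-25,-9,136,0],
    [0,0,0,-40,-8,136,0],
    [0,0,0,-52,-7,136,0],
    [0,0,0,-64,-6,136,0],
    [0,0,0,-76,-5,136,0],
    [0,0,0,-88,-4,136,0],
    [0,0,0,-98,-3,136,0]
  ]
}}

```text
t: 4.7
eef_pos: [0.5476, 0.1975, 0.0953]
tool_rot: [0.0, 0.233, 0.973, 0.0]
contact_force: [0.1, 0.3, 1.0]
gripper_width: -0.0
grasp_force: 0.0
```

```bash
python3 look.py w2.png flap_hinge flap_push
```

```text
t 4.7 [0.548 0.198 0.095] [0.    0.233 0.973 0.   ] [0.109 0.273 0.974]
w flap_hinge [248.0, 171.0] 0.86 [0.5266, 0.2013] [0.5212, 0.205] [0.5118, 0.2113]
s flap_hinge [177.0, 189.0] 0.52 [0.5313, 0.2339] [0.5018, 0.2058] [0.4506, 0.1571]
t flap_hinge [173.0, 209.0] 0.49 [0.5204, 0.2114] [0.5193, 0.2056] [0.5174, 0.1955]
  tri 3 [0.518 0.209 0.04 ]
s flap_push [196.0, 175.0] 0.61 [0.6181, 0.2269] [0.5852, 0.1991] [0.5282, 0.1508]
t flap_push [178.0, 187.0] 0.46 [0.5813, 0.1965] [0.5785, 0.1911] [0.5738, 0.1816]
  tri 2 [0.577 0.191 0.056]
```

View pics/w2.png

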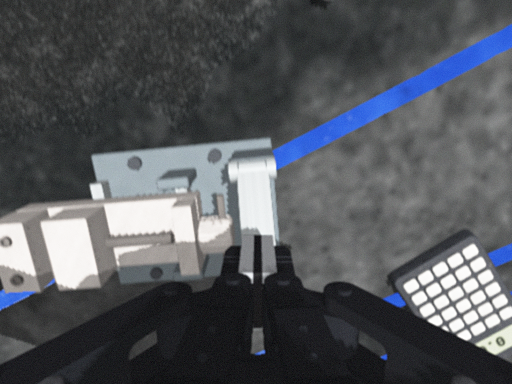

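The flap at (250,200) has fallen flat across the fixture end, beside the knurled screw at (215,235). I'll press it lightly near its tip to make sure it is shut.

Call:
{"api": "jog_arm", "payload": {
  "motion": [
    [0,0,0,-25,2,20,0],
    [0,0,0,-30,2,36,0],
    [0,0,0,-30,2,40,0],
    [0,0,0,-30,2,42,0],
    [0,0,0,-30,2,44,0],
    [0,0,0,-30,2,44,0]
  ]
}}

```text
t: 5.9
eef_pos: [0.5735, 0.1865, 0.053]
tool_rot: [-0.001, 0.233, 0.973, 0.0]
contact_force: [-5.7, -2.4, 12.7]
gripper_width: -0.0
grasp_force: 6.1
```

The tip stopped at 53 mm with 13 N, so the flap is shut. Next I go above the wedge, turning so that the fingers close across it.

Call:
{"api": "jog_arm", "payload": {
  "motion": [
    [0,0,0,0,0,-50,0],
    [0,0,0.1,0,-10,-100,30],
    [0,0,0.28,-18,-66,-107,50],
    [0,0,0.46,-36,-122,-107,50],
    [0,0,0.64,-54,-178,-107,50],
    [0,0,0.82,-72,-234,-107,50],
    [0,0,1.0,-90,-290,-107,50],
    [0,0,1.1,-108,-346,-107,50],
    [0,0,1.1,-126,-402,-107,50],
    [0,0,1.1,-126,-408,-107,50]
  ]
}}

```text
t: 7.15
eef_pos: [0.5005, -0.2396, 0.1593]
tool_rot: [0.001, 0.709, 0.705, -0.0]
contact_force: [-0.1, -0.3, 0.1]
gripper_width: 0.584
grasp_force: 0.0
```

```bash
python3 look.py w3.png wedge wedge_grip vice_edge vice_rear flap_push
```

```text
t 7.15 [ 0.5   -0.24   0.159] [ 0.001  0.709  0.705 -0.   ] [-0.115 -0.301  0.071]
w wedge [258.0, 140.0] 0.71 [0.5023, -0.2068] [0.5022, -0.203] [0.5022, -0.1964]
s wedge [303.0, 256.0] 0.65 [0.4724, -0.2083] [0.4452, -0.2192] [0.398, -0.2382]
t wedge [324.0, 210.0] 0.71 [0.5072, -0.206] [0.5065, -0.2005] [0.5053, -0.1911]
  tri 3 [ 0.503 -0.206 -0.009]
w wedge_grip [251.0, 186.0] 0.98 [0.4967, -0.246] [0.4972, -0.2381] [0.4982, -0.2243]
s wedge_grip [317.0, 243.0] 0.79 [0.5326, -0.2186] [0.503, -0.2291] [0.4518, -0.2474]
t wedge_grip [337.0, 212.0] 0.93 [0.5013, -0.2399] [0.5007, -0.2335] [0.4998, -0.2225]
  tri 3 [ 0.498 -0.233  0.055]
w vice_edge [311.0, 267.0] 0.74 [0.5503, -0.3229] [0.5452, -0.3068] [0.5363, -0.279]
s vice_edge [221.0, 219.0] 0.98 [0.485, 0.0433] [0.4573, 0.0226] [0.4093, -0.0133]
s vice_edge [358.0, 260.0] 0.75 [0.5306, -0.3298] [0.5011, -0.3361] [0.45, -0.3469]
t vice_edge [230.0, 214.0] 0.61 [0.502, 0.0533] [0.5014, 0.0518] [0.5004, 0.0491]
  tri 2 [0.502 0.055 0.   ]
w vice_rear [243.0, 314.0] 0.75 [0.4873, -0.3728] [0.4888, -0.3515] [0.4915, -0.3144]
s vice_rear [371.0, 287.0] 0.8 [0.4628, -0.3844] [0.4359, -0.3885] [0.3894, -0.3956]
s vice_rear [199.0, 194.0] 0.58 [0.5448, 0.1628] [0.5148, 0.1374] [0.4627, 0.0935]
t vice_rear [193.0, 202.0] 0.66 [0.5387, 0.1554] [0.5371, 0.1511] [0.5344, 0.1436]
  tri 2 [0.538 0.155 0.026]
s flap_push [199.0, 180.0] 0.58 [0.6022, 0.2048] [0.5699, 0.1779] [0.514, 0.1311]
t flap_push [176.0, 192.0] 0.68 [0.5697, 0.2011] [0.5673, 0.1956] [0.5631, 0.1859]
  tri 2 [0.572 0.19  0.042]
```

View pics/w3.png

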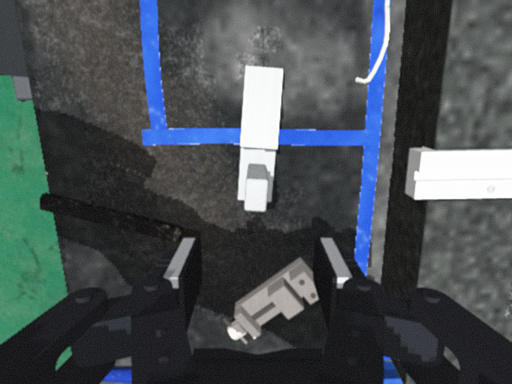

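The wedge is below with its nose at (264,68) and its grip at (255,190). The small vice at (280,300) is the look-alike and lies well clear. I'll turn about 4.5°, go down and grip.

Call:
{"api": "jog_arm", "payload": {
  "motion": [
    [0,0,0.08,3,-2,40,50],
    [0,0,0.08,3,-2,80,50],
    [0,0,0.08,3,-2,115,50],
    [0,0,0.08,3,-2,130,50],
    [0,0,0.08,3,-2,130,30],
    [0,0,0.08,3,-2,130,8],
    [0,0,0.08,3,-2,130,8],
    [0,0,0.08,3,-2,130,8],
    [0,0,0.08,3,-2,130,8],
    [0,0,0.08,3,-2,130,8]
  ],
  "grip_force": 50
}}

```text
t: 9.3
eef_pos: [0.5008, -0.232, 0.0293]
tool_rot: [0.001, 0.734, 0.679, 0.001]
contact_force: [-0.4, 0.5, 7.1]
gripper_width: 0.177
grasp_force: 53.2
```

Call:
{"api": "jog_arm", "payload": {
  "motion": [
    [0,0,0.05,25,-8,-1,8],
    [0,0,0.1,50,-17,-1,8],
    [0,0,0.15,80,-27,-1,8],
    [0,0,0.2,110,-37,-1,8],
    [0,0,0.25,140,-47,-1,8],
    [0,0,0.28,160,-54,-1,8],
    [0,0,0.28,168,-56,-1,8],
    [0,0,0.28,168,-56,-1,8],
    [0,0,0.28,168,-56,-1,8]
  ]
}}

```text
t: 10.42
eef_pos: [0.4578, -0.0608, 0.0294]
tool_rot: [0.0, 0.822, 0.569, 0.0]
contact_force: [-0.4, 0.2, -2.7]
gripper_width: 0.178
grasp_force: 52.3
```

```bash
python3 look.py w4.png wedge wedge_grip vice_edge vice_rear fixture
```

```text
t 10.425 [ 0.458 -0.061  0.029] [0.    0.822 0.569 0.   ] [-0.43   0.155 -2.682]
w wedge [257.0, 182.0] 0.88 [0.4698, -0.0327] [0.4724, -0.0257] [0.4769, -0.0136]
s wedge [239.0, 242.0] 0.68 [0.4359, -0.0438] [0.4101, -0.0611] [0.3653, -0.0912]
  tri 2 [ 0.463 -0.033 -0.008]
s wedge_grip [249.0, 232.0] 0.98 [0.4796, -0.0478] [0.4521, -0.065] [0.4044, -0.0948]
s vice_edge [360.0, 257.0] 0.86 [0.5419, -0.3298] [0.512, -0.3361] [0.4601, -0.3469]
s vice_edge [221.0, 216.0] 0.56 [0.4946, 0.0508] [0.4665, 0.0298] [0.4178, -0.0066]
t vice_edge [230.0, 214.0] 0.95 [0.5026, 0.0544] [0.502, 0.0528] [0.501, 0.0501]
t vice_edge [367.0, 193.0] 0.79 [0.5513, -0.3268] [0.5494, -0.318] [0.5461, -0.3029]
  tri 2 [0.502 0.055 0.01 ]
s vice_rear [373.0, 285.0] 0.76 [0.4697, -0.3868] [0.4425, -0.3908] [0.3955, -0.3978]
s vice_rear [194.0, 195.0] 0.57 [0.536, 0.174] [0.5063, 0.1482] [0.4549, 0.1035]
t vice_rear [190.0, 204.0] 0.8 [0.5353, 0.1627] [0.5338, 0.1582] [0.5312, 0.1503]
t vice_rear [387.0, 215.0] 0.59 [0.4868, -0.3782] [0.4867, -0.3681] [0.4864, -0.3506]
  tri 2 [0.532 0.165 0.024]
s fixture [197.0, 202.0] 0.8 [0.5128, 0.1455] [0.484, 0.1208] [0.4341, 0.078]
t fixture [200.0, 205.0] 0.55 [0.5312, 0.1373] [0.5299, 0.1335] [0.5275, 0.1268]
t fixture [267.0, 226.0] 0.54 [0.4674, -0.0477] [0.4678, -0.0466] [0.4684, -0.0445]
  tri 2 [0.526 0.146 0.009]
```

View pics/w4.png

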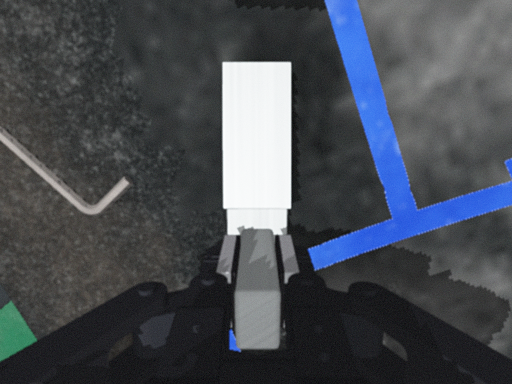

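The wedge sits square in the fingers with its nose edge at row 62, columns 223–291. The hex key at (90,205) is clear. I'll compute the nose pose and where the vice edge should appear.

```bash
python3 - <<'E'
from h import *
np.set_printoptions(precision=4,suppress=True)
p,p2=wrist()
for xy in((223,62),(291,62)): print("nose",atz(p2,xy,.0135))
print("tool x",Rt(bot.get_obs()).as_matrix()[:,0])
for e in((.500,.052,.018),(.502,.055,.018)): print(proj(p2,e))
print("topleft ray",atz(p2,(235,3),0),atz(p2,(328,3),0))
for c in("scene","top"):
    q=bot.read_camera(c)
    L=[bot.tip_of(n,q) for n in("vice_edge","vice_rear")]
a=np.array(q["pixels"])[170:250,150:310,::-1];cv2.imwrite("pics/top4.png",cv2.resize(a,None,fx=5,fy=5,interpolation=cv2.INTER_CUBIC))
E
```

```text
nose [0.4741 0.0223 0.0135]
nose [0.5016 0.012  0.0135]
tool x [ 0.3514  0.9362 -0.    ]
[254.8195 -39.8296]
[256.9186 -50.2118]
topleft ray [0.4877 0.045  0.    ] [0.5269 0.0304 0.    ]
```

View pics/top4.png

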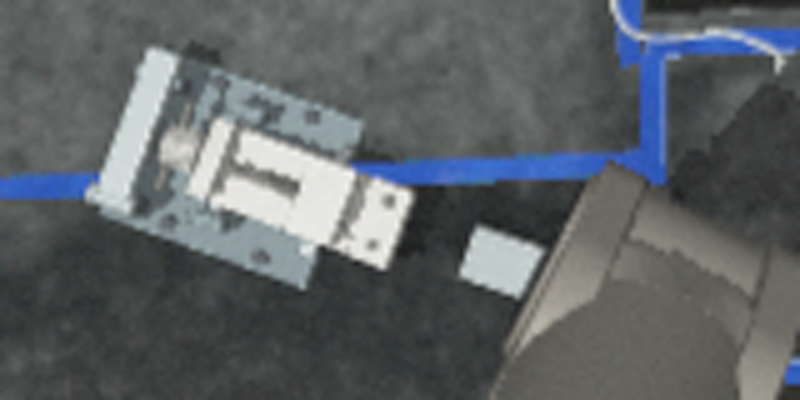

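Call:
{"api": "jog_arm", "payload": {
  "motion": [
    [0,0,0,10,-1,1,8],
    [0,0,0,22,-2,1,8],
    [0,0,0,34,-2,1,8],
    [0,0,0,42,-2,1,8],
    [0,0,0,47,-2,1,8],
    [0,0,0,47,-2,1,8]
  ]
}}

```text
t: 12.42
eef_pos: [0.4728, -0.0172, 0.0293]
tool_rot: [0.001, 0.823, 0.569, 0.0]
contact_force: [-2.7, -7.2, 16.3]
gripper_width: 0.18
grasp_force: 54.5
```

```bash
python3 look.py w5.png vice_edge vice_rear
```

```text
t 12.425 [ 0.473 -0.017  0.029] [0.001 0.823 0.569 0.   ] [-2.745 -7.179 16.272]
w vice_edge [253.0, 81.0] 0.94 [0.4989, 0.053] [0.4987, 0.0518] [0.4984, 0.0497]
w vice_edge [258.0, 180.0] 0.65 [0.4852, 0.0114] [0.4877, 0.0184] [0.492, 0.0303]
s vice_edge [362.0, 260.0] 0.97 [0.5325, -0.3383] [0.5029, -0.3442] [0.4517, -0.3545]
s vice_edge [222.0, 218.0] 0.63 [0.4915, 0.0454] [0.4635, 0.0246] [0.415, -0.0115]
t vice_edge [369.0, 193.0] 0.96 [0.5501, -0.3303] [0.5482, -0.3215] [0.5449, -0.3062]
t vice_edge [233.0, 217.0] 0.59 [0.4954, 0.0452] [0.495, 0.0439] [0.4943, 0.0416]
  tri 3 [0.497 0.049 0.012]
s vice_rear [372.0, 288.0] 0.94 [0.4618, -0.3878] [0.4349, -0.3918] [0.3884, -0.3987]
s vice_rear [198.0, 194.0] 0.85 [0.5432, 0.1645] [0.5133, 0.1391] [0.4613, 0.095]
t vice_rear [386.0, 215.0] 0.94 [0.4888, -0.3761] [0.4886, -0.3661] [0.4882, -0.3486]
t vice_rear [190.0, 199.0] 0.59 [0.5478, 0.1635] [0.546, 0.159] [0.5428, 0.1511]
  tri 2 [0.547 0.165 0.015]
```

View pics/w5.png

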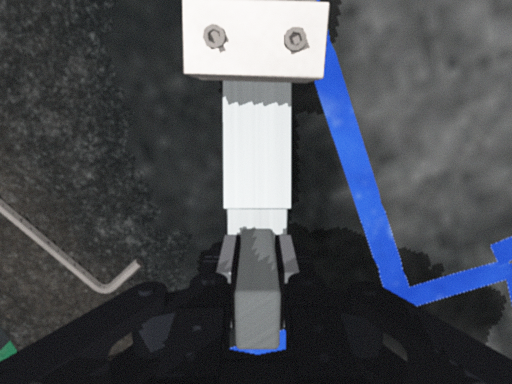

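The vice jaw edge is at row 80, centred at column 255 over the wedge (223–291). About 9 mm of the wedge is under it, so about 21 mm more is needed.

Call:
{"api": "jog_arm", "payload": {
  "motion": [
    [0,0,0,4,0,0,8],
    [0,0,0,7,0,0,8],
    [0,0,0,10,0,0,8],
    [0,0,0,12,0,0,8],
    [0,0,0,14,0,0,8],
    [0,0,0,16,0,0,8],
    [0,0,0,18,0,0,8],
    [0,0,0,19,0,0,8],
    [0,0,0,20,0,0,8],
    [0,0,0,20,0,0,8]
  ]
}}

```text
t: 14.12
eef_pos: [0.4786, -0.0014, 0.0293]
tool_rot: [0.002, 0.823, 0.567, -0.001]
contact_force: [-6.5, -16.2, 17.9]
gripper_width: 0.183
grasp_force: 54.9
```

```bash
python3 look.py w6.png vice_edge vice_rear flap_push; python3 - <<'E'
import cv2
a=cv2.imread('pics/w6.png');cv2.imwrite('pics/w6c.png',cv2.resize(a[0:250,130:380],None,fx=2.4,fy=2.4))
E
```

```text
t 14.125 [ 0.479 -0.001  0.029] [ 0.002  0.823  0.567 -0.001] [ -6.492 -16.178  17.921]
s vice_edge [219.0, 214.0] 0.78 [0.5024, 0.0627] [0.474, 0.0412] [0.4248, 0.004]
s vice_edge [361.0, 255.0] 0.63 [0.5475, -0.3307] [0.5174, -0.3369] [0.4651, -0.3476]
t vice_edge [366.0, 194.0] 0.78 [0.548, -0.3239] [0.5462, -0.3152] [0.5431, -0.3002]
t vice_edge [228.0, 216.0] 0.76 [0.4978, 0.0598] [0.4973, 0.0581] [0.4965, 0.0551]
  tri 2 [0.498 0.059 0.023]
s vice_rear [195.0, 196.0] 0.69 [0.5337, 0.1686] [0.5041, 0.143] [0.4528, 0.0987]
t vice_rear [387.0, 216.0] 0.93 [0.4852, -0.3768] [0.4851, -0.3667] [0.4849, -0.3492]
t vice_rear [188.0, 200.0] 0.9 [0.5438, 0.1708] [0.5421, 0.1661] [0.5392, 0.1579]
  tri 2 [0.543 0.174 0.01 ]
s flap_push [198.0, 173.0] 0.55 [0.6282, 0.2298] [0.5949, 0.2019] [0.5372, 0.1534]
s flap_push [120.0, 206.0] 0.43 [0.3895, 0.3251] [0.3655, 0.2934] [0.3239, 0.2386]
t flap_push [179.0, 188.0] 0.75 [0.5804, 0.194] [0.5777, 0.1886] [0.573, 0.1793]
  tri 2 [0.576 0.186 0.065]
```

View pics/w6c.png

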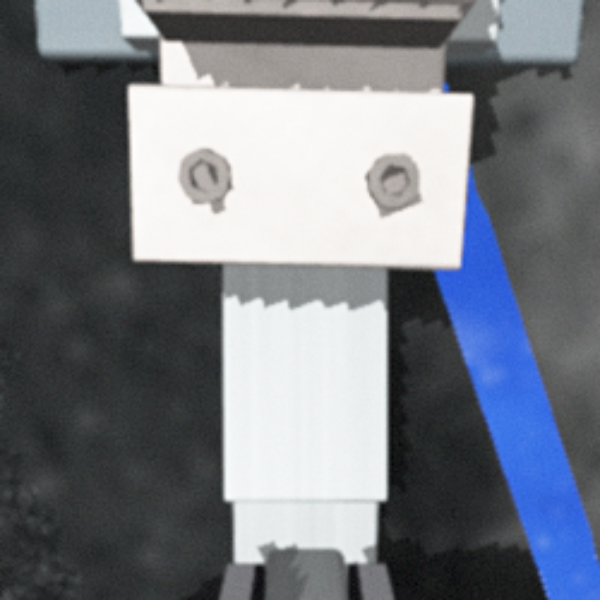

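The edge is now at row 110, column 255.

```bash
cat > ins.py <<'E'
from h import *
import sys
p,p2=wrist();o=bot.get_obs();x=Rt(o).as_matrix()[:,0]
a=np.array(p["pixels"]).astype(int).sum(2)//3
# vice lower edge: bright face -> shadowed wedge, at columns over the wedge
c=a[60:170,230:285].mean(1);r=60+np.argmin(np.diff(c))
for rr in(r,r+1):
  for z in(.018,.020,.022):
    e=atz(p2,(255,rr),z); d=(e-np.array(o["eef_pos"]))@x
    print(rr,z,"insertion mm",round((.0835-d)*1000,1),"edge",e.round(4))
print(o["t"],o["eef_pos"],o["contact_force"],o["grasp_force"])
E
python3 ins.py
```

```text
109 0.018 insertion mm 20.3 edge [0.5014 0.0575 0.018 ]
109 0.02 insertion mm 20.3 edge [0.5014 0.0576 0.02  ]
109 0.022 insertion mm 20.2 edge [0.5015 0.0577 0.022 ]
110 0.018 insertion mm 20.8 edge [0.5012 0.0571 0.018 ]
110 0.02 insertion mm 20.7 edge [0.5013 0.0572 0.02  ]
110 0.022 insertion mm 20.6 edge [0.5013 0.0573 0.022 ]
14.775 [ 0.47857872 -0.0013406   0.02926888] [ -6.64821335 -15.49738673  20.02061856] 54.92672502994537
```

About 20.5 mm is in, so it is in contact and the vice has slid back about 5 mm. Roughly 9–10 mm more is needed.

Call:
{"api": "jog_arm", "payload": {
  "motion": [
    [0,0,0,2,0,0,8],
    [0,0,0,3,0,0,8],
    [0,0,0,4,0,0,8],
    [0,0,0,5,0,0,8],
    [0,0,0,6,0,0,8],
    [0,0,0,7,0,0,8],
    [0,0,0,8,0,0,8],
    [0,0,0,9,0,0,8],
    [0,0,0,9,0,0,8]
  ]
}}

```text
t: 15.9
eef_pos: [0.4809, 0.0051, 0.0293]
tool_rot: [0.002, 0.824, 0.567, -0.002]
contact_force: [-8.1, -19.6, 22.0]
gripper_width: 0.181
grasp_force: 55.2
```

```bash
python3 ins.py
```

```text
131 0.018 insertion mm 29.8 edge [0.5005 0.0551 0.018 ]
131 0.02 insertion mm 29.6 edge [0.5005 0.0553 0.02  ]
131 0.022 insertion mm 29.4 edge [0.5006 0.0555 0.022 ]
132 0.018 insertion mm 30.2 edge [0.5003 0.0547 0.018 ]
132 0.02 insertion mm 30.0 edge [0.5004 0.0549 0.02  ]
132 0.022 insertion mm 29.8 edge [0.5005 0.0551 0.022 ]
15.95 [0.48094557 0.00513159 0.02926767] [ -9.20296689 -21.36034021  22.08955592] 55.21995663642883
```

```bash
python3 - <<'E'
from h import *
p,p2=wrist();s=bot.read_camera("scene")
W=np.array(p["pixels"])[0:250,130:380,::-1];S=np.array(s["pixels"])[150:270,150:270,::-1]
cv2.imwrite("pics/m7.png",np.hstack([cv2.resize(W,(400,400)),cv2.resize(S,(400,400),interpolation=cv2.INTER_CUBIC)]))
a=np.array(p["pixels"]).astype(int).mean(2);print(a[95:150,230:285].mean(1).round().astype(int).tolist());print(a[95:150,195:215].mean(1).round().astype(int).tolist())
for n in("vice_edge","vice"):print([(d["xy"],round(d["score"],2)) for d in bot.tip_of(n,p)])
E
```

```text
[242, 241, 240, 240, 241, 240, 239, 239, 240, 241, 242, 243, 243, 243, 243, 243, 243, 243, 243, 242, 242, 242, 242, 242, 242, 241, 241, 241, 242, 242, 242, 242, 242, 243, 243, 237, 197, 144, 133, 139, 140, 141, 141, 140, 142, 149, 169, 193, 216, 230, 237, 238, 238, 238, 237]
[194, 195, 200, 206, 209, 208, 207, 212, 216, 218, 218, 222, 237, 244, 245, 245, 245, 245, 244, 244, 244, 244, 245, 244, 245, 245, 245, 244, 244, 244, 244, 244, 244, 246, 244, 209, 121, 56, 46, 49, 48, 48, 48, 48, 47, 48, 46, 45, 45, 46, 46, 45, 48, 47, 47]
[]
[]
```

View pics/m7.png

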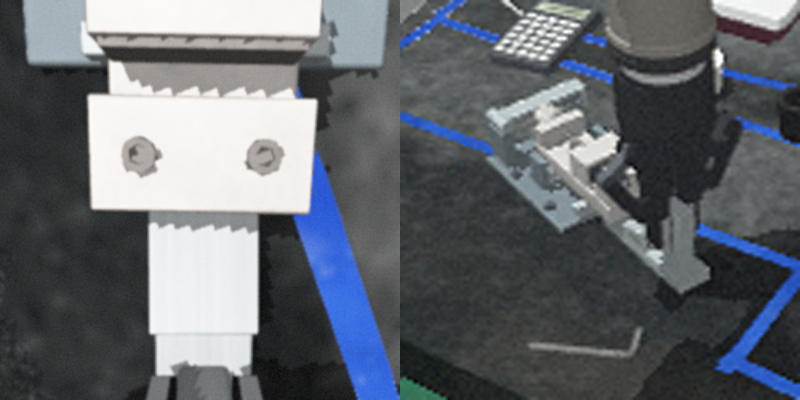

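The wedge is squarely under the jaw with the edge at row 131, the flap is still level and the fingers are clear of the vice. One last numeric check: wedge scale from the slope end, and rest.

```bash
python3 - <<'E'
from h import *
p,p2=wrist();o=bot.get_obs();x=Rt(o).as_matrix()[:,0]
a=np.array(p["pixels"]).astype(int).mean(2)
print(a[196:222,232:280].mean(1).round().tolist())
d=lambda r,z:((atz(p2,(256,r),z)-np.array(o["eef_pos"]))@x*1000).round(1)
print("slope end d (21.5 expected)",d(207.5,.029),d(208.5,.029),"edge",d(131.5,.021),o["eef_pos"],o["contact_force"],np.abs(o["joint_vel"]).max())
w=[(a[r]>200).astype(int) for r in(115,125)]
for r in(100,120):
  c=np.where(a[r,170:340]>215)[0]+170;print(r,c.min(),c.max())
t=bot.read_camera("top");s=bot.read_camera("scene")
for n in("vice_edge","vice_rear","flap_push"):
  L=[(q,min(bot.tip_of(n,q),key=lambda e:np.linalg.norm(np.array(e["xy"])-g))["xy"]) for q,g in((t,(215,205)),(s,(205,195)))]
  print(n,L[0][1],L[1][1],tri(L).round(3))
E
```

```text
[240.0, 241.0, 240.0, 241.0, 241.0, 241.0, 241.0, 241.0, 241.0, 241.0, 241.0, 234.0, 217.0, 219.0, 230.0, 231.0, 231.0, 231.0, 231.0, 231.0, 230.0, 231.0, 230.0, 230.0, 230.0, 230.0]
slope end d (21.5 expected) 21.6 21.2 edge 53.7 [0.48094505 0.00516265 0.02926297] [ -8.11245214 -20.49281637  22.0388461 ] 0.0019080846900309096
100 187 324
120 187 323
vice_edge [205.1, 203.1] [219.1, 217.6] [ 0.547  0.117 -0.054]
vice_rear [189.7, 202.4] [195.9, 196.0] [0.538 0.167 0.015]
flap_push [181.8, 189.0] [201.0, 202.6] [ 0.584  0.196 -0.054]
```

The wedge calibration matches (21.4 mm measured against 21.5 expected). That gives about 30 mm of insertion, roughly 3 mm of lift, and everything is at rest.

```bash
python3 -c "
from station import bot
print(bot.hand_in())"
```

```text
the job is handed in; nothing more can be done
None
```

I closed the flap and handed the job in with the wedge held by its grip, about 30 mm under the vice; that insertion means roughly 3 mm of lift, which I did not measure directly, and no verdict came back.

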